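Set the spindle speed selector and start it

ROBOT

A 6-joint arm with a two-finger parallel gripper is mounted at the origin on a cart in front of the work surface, level with it; the furniture and walls round the work are solid. World frame = base frame: x ahead of the robot, y to its left, z up, the work surface at z = 0. Lengths are in m, angles in rad, forces in N, time in s.
With the tool pointing down it reaches from about 0.425 to 0.95 m from the base axis. Payload 3.5 kg.
Tool frame: the origin (TCP) lies at the centre of the arm's flange, where the gripper is bolted on; the fingertips stand 173 mm ahead of it and the grasp point (between the pads) lies 155 mm ahead of it (ctrl.tcp_to_grasp is the distance from the TCP to the grasp point, in m); z points along the fingers, x is the direction in which the jaws open and shut, and the axes are right-handed (so a half turn about z gives the same grasp; the last joint's range is limited). The gripper opens to 85 mm and grips with 20 to 120 N. Pads are 22 mm wide; open, the fingers measure 114 mm over their backs; the gripper's body (76 mm by 85 mm) begins 54 mm behind the grasp point. The pads swing forward as they close: fully open they stand 13 mm farther back than shut.
Start: joints at [-1.356, 0.286, 1.577, -0, 1.279, -0.15], TCP at [0.241, -0.631, 0.405] pointing down, gripper open.
Joint ranges: [-2.77, 2.77], [-0.9, 2.22], [0.21, 2.48], [-1.53, 4.67], [0.24, 2.81], [-2.84, 2.84]. Speed limits (rad/s): [2.79, 2.79, 3.14, 3.14, 3.14, 3.14].

INTERFACE

Orientations are given as a unit quaternion [x, y, z, w].
In Python, from plant import readout, imaging, ctrl, spotter gives the robot as it stands.
- The arm moves only by the tool apply_moves, never from a script. Its argument "steps" is a list of rows, each an object of numbers: "tx", "ty", "tz": the shift along the tool's x, y, z in mm; "wx", "wy", "wz": the turn, a rotation vector about the tool's x, y, z in rad. In form: [{"tx": .., "ty": .., "tz": .., "wx": .., "wy": .., "wz": ..}, ...]. A call has 1 to 12 rows; each row is the pose to reach, as a shift and turn from the pose commanded when the call began, along the tool's axes at that moment; what a row does not reach only later rows make up. A row lasts 1/10 s, in which the tool goes at most 50 mm and 8.59 degrees, less where a joint would pass 70% of its speed; a pose out of reach is approached as far as the arm can. A call with a gripper value outside its range is refused whole. "hand" is the opening, from 0 (shut) to 1 (fully open), set as the call begins (left out, the last holds). The fingers move at their own pace and stop on an object; "force" is the grip in N (left out, the last holds). Time passes only in rows, so rows that repeat a pose let the fingers close. It gives the time, the measured TCP pose, the force and the opening at its end, in the units of the state.
- readout.get_state(): the state, without advancing time (a new reading comes with each control period).
- imaging.read_camera(name): name is "side" or "top" or "wrist"; returns a dict with "img" (400x640x3 uint8, red, green, blue), "vfov" (degrees; the focal length in pixels is half the picture's height over the tangent of half this angle, whatever the lens; pixels are square), "cx", "cy" (the principal point, pixels), "R" (3x3) and "t" (3): a world point X has camera coordinates R X + t; the wrist camera has in their place "tool_from_camera" (4x4, takes a point from camera to tool coordinates, whose origin is the TCP and whose axes are the tool frame's). Camera axes: x right, y down, z forward; pixel columns grow to the right and rows downward; lengths in m; the calibration is good to about 2 mm. The wrist camera is an equidistant fisheye: a pixel r from the principal point sees the ray r / f radians off the axis. A picture is of the moment at which its call begins: read the wrist's pose just before it. There is no depth.
- ctrl.sign_off(): hands the job in, once; it reports no verdict.
Trained networks look in the newest picture that a camera, given by its name, has taken for a name from the list of things; names that differ only in an ending like _2 or _b are one class to them, and where a whole thing is asked for, a point or a joint stands for the part that bears it (a point fixed in the world has none). Each returns a list of dicts, best first, with "confidence" (0 to 1); they miss things now and then, are a little off and sometimes report something else, mostly with a low value. They report only what shows in the picture. A call takes as long as a camera call.
- spotter.trace(camera, label): "region" (400x640 bool, what is visible of it) and "uv" ([column, row] in pixels, amid what is visible of it).
The state is a dict: "time": time; "qpos": joint angles; "dq": joint speeds; "joint_efforts": joint torques, N m; "eef_pos": TCP position; "tcp_rot": TCP orientation; "contact_force": force on the tool from outside, world axes, zero at the start; "wrist_torque": the same for the moment, N m; "opening": opening from 0.0 (shut) to 1.0 (fully open).
Only numpy, scipy, OpenCV 4.12 (cv2) and the standard library are available. Lean on these libraries where they do the work, as an engineer would, in place of code of your own. Each camera call takes 0.05 s, during which the arm holds its last target.

TASK

Run the hub disc up at speed four: with a fingertip, gently push the lever of the speed selector clockwise, click by click, until it clicks home on the fourth bar of the scale (the dot is off, the bars count from it), without turning it past that position. Then press the start button (the narrow flat-topped one, not the wide mushroom-shaped stop button) fully down and let it go. Push the lever from the side only, never taking it between the fingers, and leave the loose things on the bench where they are.

Things in the scene. Friction and masses are not known exactly. Their poses are not given: they have to be found in the camera images.
- controller: Grey box fixed on the bench, 150 (x) x 170 (y) mm, flat aluminium top 72 mm above the bench. Origin: centre of its underside, z up. Its black lever selector turns about a vertical axis 20 mm towards -x from the centre. The scale runs clockwise round that axis, 30 degrees a step: a dot (off) towards the box's +y, then six bars, each longer than the last (third towards +x, sixth towards -y).
- selector_axis (a point): Point on the selector's axis, at the height of the lever's top, 33 mm above the box's top face. Axes parallel to the box's.
- selector (a joint): Lever angle in rad, growing clockwise seen from above; 0 = off (lever along the box's +y). Detents every 0.5236 from 0 to 3.1416; bar 4 is 2.094. Starts in the detent of off, bar 1 or bar 2. Leaving a detent takes about 5 N at 40 mm from the axis; the torque then fades, and a little past half way to the next detent the lever snaps on by itself, up to 15 degrees ahead of the finger, and stays.
- lever_tip (a point): Outer end of the lever, on its top edge, 55 mm from the axis; y points outward along the lever, z up. The lever is an upright black bar from the axis to here, 11 mm thick, lower edge 5 mm and top 33 mm above the box's top, thin white line on top; round the axis it has a hub 19 mm in radius, 30 mm high.
- mark_4 (a point): Point on the box's top at the fourth bar of the scale, 66 mm from the selector's axis.
- start_top (a point): Centre of the top of the start button: flat-topped black cylinder 26 mm in diameter, its top 62 mm above the bench and 14 mm above its steel collar, on a grey block 64 x 64 x 44 mm fixed on the bench. The stop button stands on an equal block; which of the two is on the left varies.
- start (a joint): Travel of the start button in m: 0 up, 0.006 fully down; the spring takes about 1.5 N to begin and 4.5 N at the end, and pushes it up again.
- stop_top (a point): Centre of the top of the stop button: mushroom head 50 mm in diameter, its top 66 mm above the bench. Not to be pressed.
- stop (a joint): Travel of the stop button in m: 0 up, 0.006 fully down. Not to be pressed.
- nut: Brass hex nut 32 mm wide, 14 mm high, loose, back right of the controller. Origin under its centre.
- hub: Cast hub 62 mm in diameter, 31 mm high, loose, back left of the controller. Origin under its centre.
- spacer_a: Brass spacer 29 mm in diameter, 21 mm high, loose, left of the controller. Origin under its centre.
- spacer_b: Brass spacer like the other, right of the controller. Origin under its centre.
- tape_measure: Tape measure 65 x 73 x 40 mm, loose between the two button blocks. Origin under its middle.

How it is judged:
By the outcome, as a careful person would: the job done as asked, in the order asked, and still so for the second after the job is handed in, with the robot touching nothing.
It also fails if it takes over 54 s, if anything falls off the work surface, if the arm or the gripper's body presses on something with over 40 N, if the wrist force passes 120 N, or if a joint passes its speed limit or range.

## Working session

There is one attempt and no reset: what is moved stays moved. The work goes in short steps, Python scripts to look and compute and a tool call to move; the robot and the scene stay as the last step left them, time stands still between calls to the robot, and variables do not carry over. Pictures are saved under pics/ and viewed, and the job is handed in when it is done.

Besides the shell and the picture viewer there is one more tool, called after ">>>" as name(argument=value, ...) on one line, values as JSON. apply_moves: Moves the arm, as the interface text tells. Its arguments: {"type":"object","properties":{"steps":{"type":"array","items":{"type":"object","properties":{"tx":{"type":"number"},"ty":{"type":"number"},"tz":{"type":"number"},"wx":{"type":"number"},"wy":{"type":"number"},"wz":{"type":"number"}}}},"hand":{"type":"number"},"force":{"type":"number"}},"required":["steps"]}

```bash
mkdir -p pics; ls; python3 - <<'E'
from plant import readout, imaging, ctrl, spotter
import cv2
s=readout.get_state(); print(s)
for n in ["top","side"]:
    c=imaging.read_camera(n); cv2.imwrite(f"pics/{n}0.png",c["img"][:,:,::-1])
    print(n,c["vfov"],c["cx"],c["cy"],c["R"],c["t"])
    for l in ["controller","selector","start","stop"]:
        for d in spotter.trace(n,l)[:2]: print(n,l,d["confidence"],d["uv"],d["region"].sum())
E
```

```text
pics
{'time': 0.0, 'qpos': array([-1.35598537e+00,  2.87173443e-01,  1.57817111e+00,  2.63113892e-05,
        1.27858620e+00, -1.50025480e-01]), 'dq': array([-0.00099683, -0.00041748, -0.00191209, -0.00065987,  0.00072444,
        0.00073459]), 'joint_efforts': array([ 7.69681697e-05, -4.05982018e+01, -2.92622584e+01, -1.42803578e-04,
        5.81878354e-03,  5.87291495e-07]), 'eef_pos': array([ 0.24079715, -0.63032089,  0.4033447 ]), 'tcp_rot': array([ 8.23646628e-01, -5.67102165e-01, -8.44370221e-04, -8.08625780e-04]), 'contact_force': array([ 0.00275711, -0.27161967,  0.05380737]), 'wrist_torque': array([ 0.02770659,  0.0038383 , -0.01673347]), 'opening': 1.0014817469350008}
top 42.85034337822809 318.0955473029425 201.86120141367246 [[ 0.009154   -0.99959597 -0.02690925]
 [-0.99466073 -0.00633592 -0.10300434]
 [ 0.10279223  0.02770848 -0.99431685]] [0.02084315 0.59194532 1.13867524]
top controller 0.7 [317.9, 199.7] 5304
top selector 0.73 [315.8, 213.8] 323
top start 0.56 [331.3, 286.2] 835
top start 0.44 [256.2, 284.8] 95
side 46.01172491847893 326.4924205704352 199.1167449059668 [[-0.95015398 -0.31107937  0.02090552]
 [-0.20578164  0.5753364  -0.79160719]
 [ 0.23422496 -0.75645069 -0.61067259]] [0.56266865 0.19263107 0.99046586]
side controller 0.77 [321.8, 227.1] 4728
side selector 0.73 [330.1, 212.7] 342
side start 0.66 [389.8, 278.4] 156
side stop 0.52 [416.1, 186.2] 217
```

```bash
python3 - <<'E'
import cv2
a=cv2.imread("pics/top0.png");cv2.imwrite("pics/top0c.png",cv2.resize(a[110:340,180:460],None,fx=2.6,fy=2.6,interpolation=cv2.INTER_CUBIC))
a=cv2.imread("pics/side0.png");cv2.imwrite("pics/side0c.png",cv2.resize(a[110:340,180:480],None,fx=2.6,fy=2.6,interpolation=cv2.INTER_CUBIC))
E
```

```text
(no output)
```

View pics/top0c.png

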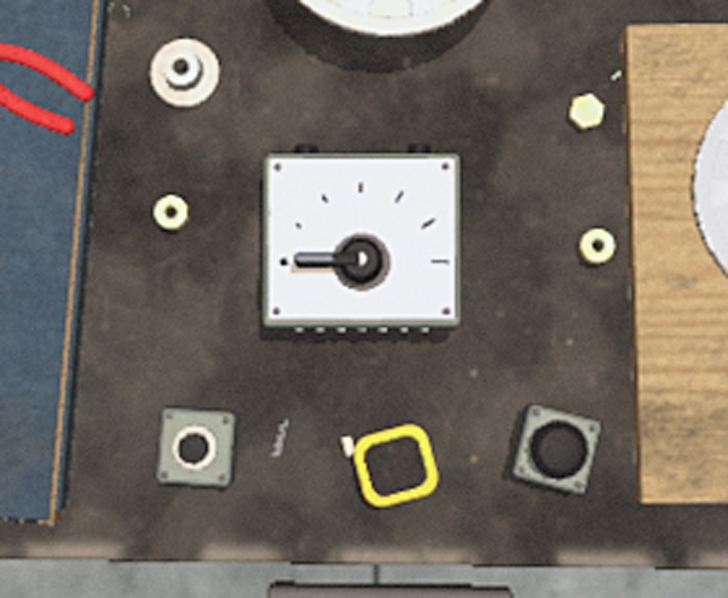

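View pics/side0c.png

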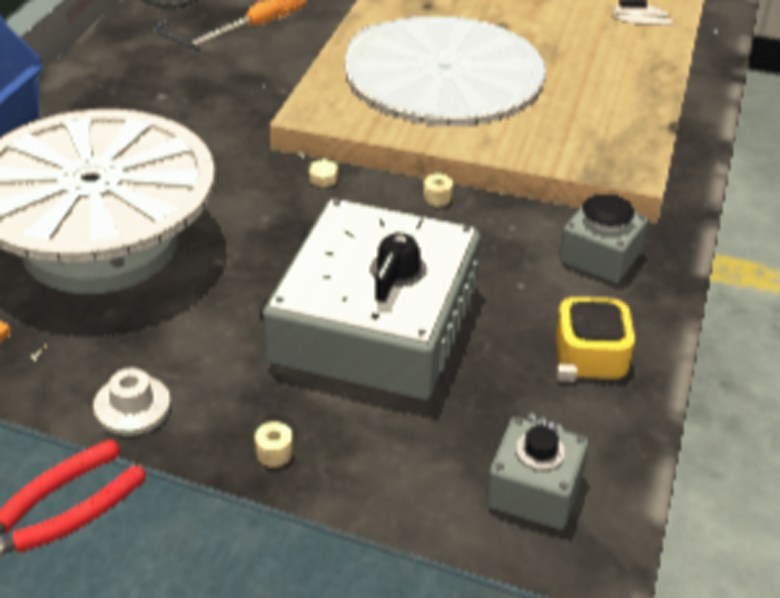

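View pics/top0.png

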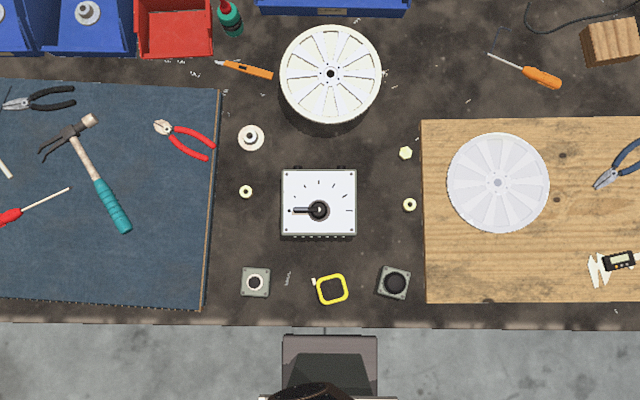

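The top view shows the lever on the dot (off). Start is the left block, about (254, 282), and stop is the right block, about (395, 283). Next I triangulate the axis, box yaw and button.

```bash
cat > h.py <<'E'
import numpy as np, cv2
from plant import readout, imaging, ctrl, spotter
from scipy.spatial.transform import Rotation as Ro
def f(c): return 200/np.tan(np.radians(c["vfov"]/2))
def onplane(c,uv,z):
    d=np.array([(uv[0]-c["cx"])/f(c),(uv[1]-c["cy"])/f(c),1.]); R,t=np.array(c["R"]),np.array(c["t"])
    o=-R.T@t; d=R.T@d; return o+d*(z-o[2])/d[2]
def proj(c,X):
    p=np.array(c["R"])@np.asarray(X)+c["t"]; return np.array([c["cx"]+f(c)*p[0]/p[2],c["cy"]+f(c)*p[1]/p[2]])
E
python3 - <<'E'
from h import *
c=imaging.read_camera("top"); im=c["img"].copy()
m=(im.min(2)>190).astype(np.uint8)
n,l,st,ce=cv2.connectedComponentsWithStats(m)
k=l[225,290]; print(st[k])
cnt,_=cv2.findContours((l==k).astype(np.uint8),cv2.RETR_EXTERNAL,cv2.CHAIN_APPROX_NONE)
hull=np.array([onplane(c,p[0],.072)[:2]*1000 for p in cnt[0]],np.float32)
r=cv2.minAreaRect(hull); print("rect mm",r)
r=cv2.minAreaRect(cnt[0]); print(r)
for nm,uv,z in [("axis",(180+361/2.6,110+260/2.6),.105),("start",(180+193.5/2.6,110+447/2.6),.062),("stop",(180+559/2.6,110+449/2.6),.066),("dot",(180+283/2.6,110+262/2.6),.072),("bar6",(180+440/2.6,110+262/2.6),.072),("bar3",(180+361/2.6,110+188/2.6),.072)]:
    print(nm,uv,onplane(c,uv,z))
s=imaging.read_camera("side")
for nm,uv,z in [("start",(180+543/2.6,110+435/2.6),.062),("axis",(180+401/2.6,110+241/2.6),.103),("dot",(180+375/2.6,110+316/2.6),.072),("bar6",(180+419/2.6,110+222/2.6),.072)]:
    print("side",nm,onplane(s,uv,z))
for n in ["top","side"]:
  for lab in ["lever_tip","start_top","selector_axis"]:
    for d in spotter.trace(n,lab)[:2]: print(n,lab,d["confidence"],d["uv"],d["region"].sum())
E
```

```text
[ 283  171   72   62 3873]
rect mm ((588.6166381835938, 23.81564712524414), (136.01116943359375, 158.120849609375), 0.2700519561767578)
((318.4999694824219, 201.49998474121094), (60.99999237060547, 70.99998474121094), 90.0)
axis (318.8461538461538, 210.0) [0.56656279 0.0216029  0.105     ]
start (254.4230769230769, 281.9230769230769) [0.41019743 0.16337778 0.062     ]
stop (395.0, 282.6923076923077) [ 0.41200841 -0.14491422  0.066     ]
dot (288.8461538461538, 210.76923076923077) [0.56728253 0.0888597  0.072     ]
bar6 (349.2307692307692, 210.76923076923077) [ 0.56819592 -0.04458924  0.072     ]
bar3 (318.8461538461538, 182.30769230769232) [0.63120484 0.02302505 0.072     ]
side start [0.41095806 0.1642513  0.062     ]
side axis [0.56856337 0.02401788 0.103     ]
side dot [0.56970078 0.08914714 0.072     ]
side bar6 [ 0.57240813 -0.04637955  0.072     ]
top lever_tip 0.85 [315.1, 210.5] 373
top lever_tip 0.69 [332.0, 289.2] 696
top start_top 0.54 [255.4, 281.0] 115
top selector_axis 0.77 [319.8, 199.8] 5282
top selector_axis 0.35 [404.8, 153.4] 125
side lever_tip 0.77 [335.8, 210.1] 347
side start_top 0.74 [387.9, 279.9] 133
side selector_axis 0.67 [323.0, 225.0] 4563
```

>>> apply_moves(steps=[{"tx": -36, "ty": -35, "tz": 0, "wz": -0.14}, {"tx": -72, "ty": -70, "tz": 0, "wz": -0.28}, {"tx": -108, "ty": -105, "tz": 0, "wz": -0.42}, {"tx": -144, "ty": -140, "tz": 0, "wz": -0.56}, {"tx": -180, "ty": -175, "tz": 0, "wz": -0.7}, {"tx": -216, "ty": -210, "tz": 0, "wz": -0.84}, {"tx": -252, "ty": -245, "tz": 0, "wz": -0.98}, {"tx": -288, "ty": -280, "tz": 0, "wz": -1.12}, {"tx": -324, "ty": -315, "tz": 0, "wz": -1.26}, {"tx": -360, "ty": -350, "tz": 0, "wz": -1.4}, {"tx": -396, "ty": -385, "tz": 0, "wz": -1.54}, {"tx": -432, "ty": -420, "tz": 0, "wz": -1.68}], hand=0)

```text
$.steps[0]: bad value
```

```bash
cat >> h.py <<'E'
def goal(xyz,yaw,s=None):
    s=s or readout.get_state(); R=Ro.from_quat(s["tcp_rot"]).as_matrix()
    x,y=np.cos(yaw),np.sin(yaw)
    G=np.array([[x,y,0],[y,-x,0],[0,0,-1]])
    print("t",round(s["time"],2),"pos",s["eef_pos"].round(4),"F",s["contact_force"].round(2),"open",round(s["opening"],3),"yaw",np.degrees(np.arctan2(R[1,0],R[0,0])).round(2),"j6",s["qpos"][5].round(2))
    print("shift mm",(R.T@(np.array(xyz)-s["eef_pos"])*1000).round(1),"w",Ro.from_matrix(R.T@G).as_rotvec().round(3))
E
python3 - <<'E'
from h import *
goal([.5415,.0645,.33],np.pi/2)
E
```

```text
t 0.9 pos [ 0.2409 -0.6306  0.4048] F [-0.29 -0.   -0.55] open 1.002 yaw -69.1 j6 -0.15
shift mm [-542.1 -528.8   74.7] w [ 0.     0.    -2.777]
```

>>> apply_moves(steps=[{"tx": -36, "ty": -35, "tz": 0, "wx": 0, "wy": 0, "wz": -0.14}, {"tx": -72, "ty": -70, "tz": 0, "wx": 0, "wy": 0, "wz": -0.28}, {"tx": -108, "ty": -105, "tz": 0, "wx": 0, "wy": 0, "wz": -0.42}, {"tx": -144, "ty": -140, "tz": 0, "wx": 0, "wy": 0, "wz": -0.56}, {"tx": -180, "ty": -175, "tz": 0, "wx": 0, "wy": 0, "wz": -0.7}, {"tx": -216, "ty": -210, "tz": 0, "wx": 0, "wy": 0, "wz": -0.84}, {"tx": -252, "ty": -245, "tz": 0, "wx": 0, "wy": 0, "wz": -0.98}, {"tx": -288, "ty": -280, "tz": 0, "wx": 0, "wy": 0, "wz": -1.12}, {"tx": -324, "ty": -315, "tz": 0, "wx": 0, "wy": 0, "wz": -1.26}, {"tx": -360, "ty": -350, "tz": 0, "wx": 0, "wy": 0, "wz": -1.4}, {"tx": -396, "ty": -385, "tz": 0, "wx": 0, "wy": 0, "wz": -1.54}, {"tx": -432, "ty": -420, "tz": 0, "wx": 0, "wy": 0, "wz": -1.68}], hand=0)

```text
time: 2.1
eef_pos: [0.4784, -0.0774, 0.4053]
tcp_rot: [0.971, 0.238, 0.001, 0.0]
contact_force: [0.4, 0.8, -0.2]
opening: 0.0
```

```bash
python3 - <<'E'
from h import *
goal([.5415,.0645,.33],np.pi/2)
E
```

```text
t 2.1 pos [ 0.4784 -0.0774  0.4053] F [ 0.45  0.79 -0.22] open 0.0 yaw 27.48 j6 -0.85
shift mm [121.4 -96.8  75.3] w [ 0.002 -0.    -1.091]
```

>>> apply_moves(steps=[{"tx": 25, "ty": -20, "tz": 10, "wx": 0, "wy": 0, "wz": -0.14}, {"tx": 50, "ty": -40, "tz": 20, "wx": 0, "wy": 0, "wz": -0.28}, {"tx": 75, "ty": -60, "tz": 40, "wx": 0, "wy": 0, "wz": -0.42}, {"tx": 100, "ty": -80, "tz": 60, "wx": 0, "wy": 0, "wz": -0.56}, {"tx": 121.4, "ty": -96.8, "tz": 75, "wx": 0, "wy": 0, "wz": -0.7}, {"tx": 121.4, "ty": -96.8, "tz": 75, "wx": 0, "wy": 0, "wz": -0.84}, {"tx": 121.4, "ty": -96.8, "tz": 75, "wx": 0, "wy": 0, "wz": -0.98}, {"tx": 121.4, "ty": -96.8, "tz": 75, "wx": 0, "wy": 0, "wz": -1.09}, {"tx": 121.4, "ty": -96.8, "tz": 75, "wx": 0, "wy": 0, "wz": -1.09}, {"tx": 121.4, "ty": -96.8, "tz": 75, "wx": 0, "wy": 0, "wz": -1.09}])

```text
time: 3.1
eef_pos: [0.5419, 0.0621, 0.3299]
tcp_rot: [0.71, 0.704, 0.0, 0.0]
contact_force: [0.5, -0.1, -0.1]
opening: -0.001
```

```bash
python3 - <<'E'
from h import *
goal([.5415,.0645,.26],np.pi/2)
for n in ["top","side","wrist"]:
    c=imaging.read_camera(n); im=c["img"][:,:,::-1]
    if n!="wrist": im=cv2.resize(im[110:340,180:480],None,fx=2.6,fy=2.6,interpolation=cv2.INTER_CUBIC)
    cv2.imwrite(f"pics/{n}1.png",im)
E
```

```text
t 3.1 pos [0.5419 0.0621 0.3299] F [ 0.49 -0.1  -0.11] open -0.001 yaw 89.48 j6 -1.63
shift mm [ 2.4 -0.5 69.9] w [ 0.     0.    -0.009]
```

View pics/side1.png

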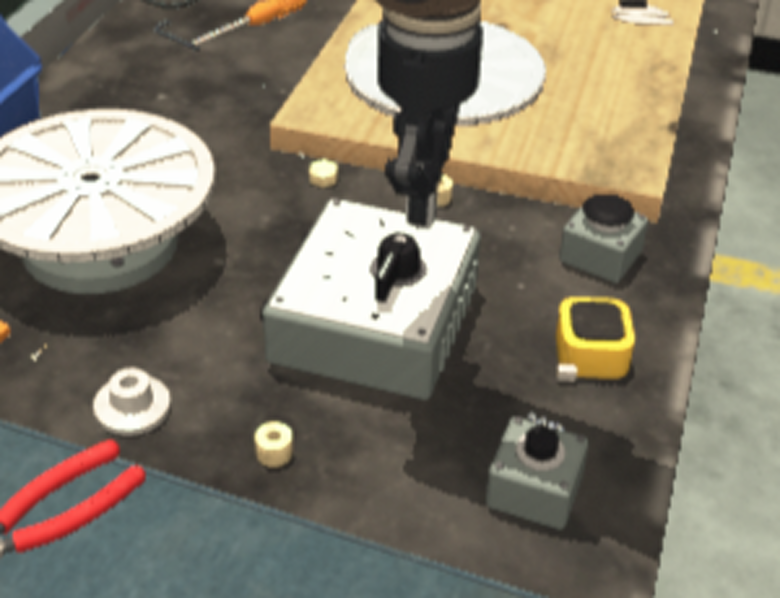

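View pics/wrist1.png

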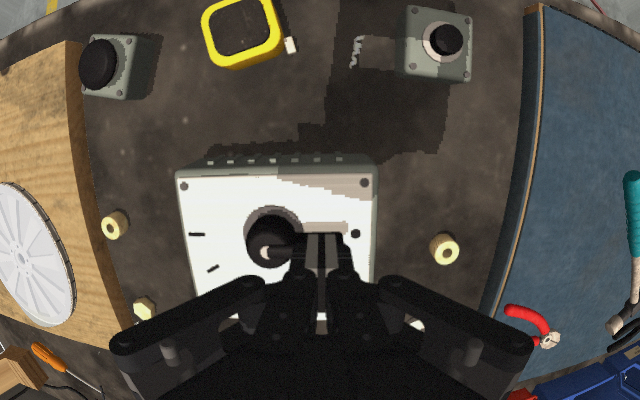

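```bash
cat >> h.py <<'E'
def wproj(c,s,X):
    R=Ro.from_quat(s["tcp_rot"]).as_matrix(); T=np.array(c["tool_from_camera"])
    p=T[:3,:3].T@(R.T@(np.asarray(X)-s["eef_pos"])-T[:3,3]); r=np.hypot(p[0],p[1]); a=np.arctan2(r,p[2])
    return np.array([c["cx"],c["cy"]])+f(c)*a*p[:2]/r
E
python3 - <<'E'
from h import *
s=readout.get_state(); c=imaging.read_camera("wrist"); im=np.ascontiguousarray(c["img"][:,:,::-1])
T=np.array(c["tool_from_camera"]); print(T.round(3))
R=Ro.from_quat(s["tcp_rot"]).as_matrix()
A=np.array([.568,.0225,.105])
pts={"axis":A,"tip":A+[0,.055,0],"dot":[.568,.0885,.072],"b6":[.568,-.0435,.072],"start":[.4105,.1635,.062],"stop":[.412,-.145,.066],"c1":[.513,.1075,.072],"c2":[.513,-.0625,.072]}
for x in (-.014,.014):
  for y in (-.011,.011): pts[f"f{x}{y}"]=s["eef_pos"]+R@np.array([x,y,.173])
for k,X in pts.items():
    u=wproj(c,s,X); print(k,u.round(1)); cv2.drawMarker(im,tuple(int(round(v)) for v in u),(0,0,255),cv2.MARKER_CROSS,6,1)
cv2.imwrite("pics/w2.png",cv2.resize(im[0:300,60:500],None,fx=1.8,fy=1.8))
E
```

```text
[[ 1.     0.    -0.     0.   ]
 [-0.     0.96   0.281 -0.072]
 [ 0.    -0.281  0.96   0.029]
 [ 0.     0.     0.     1.   ]]
axis [265.3 249.5]
tip [343.  249.5]
dot [353.9 231. ]
b6 [196.5 230.2]
start [446.5  37.8]
stop [91.7 62. ]
c1 [380.4 163.3]
c2 [168.2 167.1]
f-0.014-0.011 [292.6 229.9]
f-0.0140.011 [294.1 267.8]
f0.014-0.011 [348.2 230. ]
f0.0140.011 [346.8 267.8]
```

View pics/w2.png

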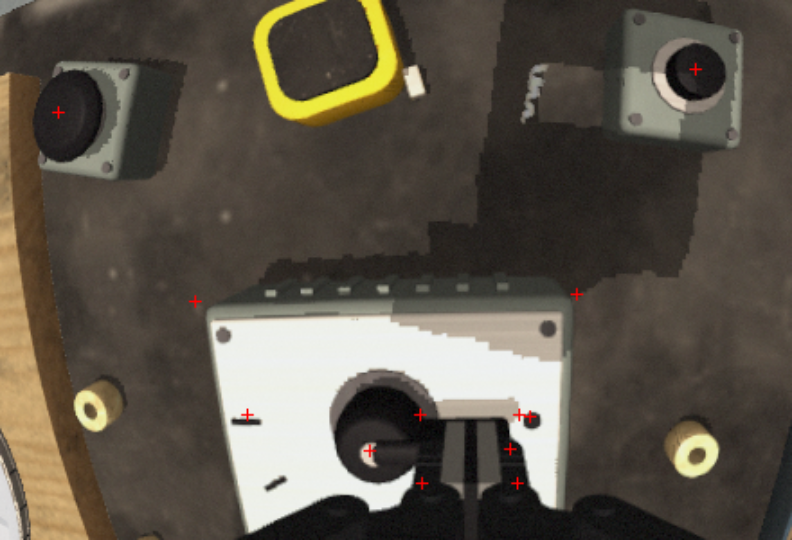

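>>> apply_moves(steps=[{"tx": 0, "ty": 0, "tz": 20, "wx": 0, "wy": 0, "wz": 0}, {"tx": 0, "ty": -1, "tz": 40, "wx": 0, "wy": 0, "wz": 0}, {"tx": 0, "ty": -1, "tz": 60, "wx": 0, "wy": 0, "wz": 0}, {"tx": 0, "ty": -1, "tz": 71, "wx": 0, "wy": 0, "wz": 0}, {"tx": 0, "ty": -1, "tz": 71, "wx": 0, "wy": 0, "wz": 0}, {"tx": 0, "ty": -1, "tz": 71, "wx": 0, "wy": 0, "wz": 0}])

```text
time: 3.9
eef_pos: [0.5412, 0.062, 0.2592]
tcp_rot: [0.71, 0.705, 0.0, 0.0]
contact_force: [-0.8, 0.7, -0.4]
opening: 0.0
```

```bash
python3 - <<'E'
from h import *
A=[.568,.0225]
goal([A[0]-.0165,A[1]+.042,.258],np.pi/2)
for d in (.0165,):
  for th in (8,16,22):
    t=np.radians(th); print(th); goal([A[0]+.042*np.sin(t)-d*np.cos(t),A[1]+.042*np.cos(t)+d*np.sin(t),.258],np.pi/2-t)
c=imaging.read_camera("side"); cv2.imwrite("pics/side2.png",cv2.resize(c["img"][150:270,260:400,::-1],None,fx=5,fy=5))
E
```

```text
t 3.9 pos [0.5412 0.062  0.2592] F [-0.79  0.73 -0.41] open 0.0 yaw 89.59 j6 -1.64
shift mm [ 2.5 10.2  1.3] w [ 0.001  0.    -0.007]
8
t 3.9 pos [0.5412 0.062  0.2592] F [-0.79  0.73 -0.41] open 0.0 yaw 89.59 j6 -1.64
shift mm [ 4.5 16.2  1.3] w [ 0.001 -0.     0.133]
16
t 3.9 pos [0.5412 0.062  0.2592] F [-0.79  0.73 -0.41] open 0.0 yaw 89.59 j6 -1.64
shift mm [ 5.6 22.4  1.3] w [ 0.001 -0.     0.272]
22
t 3.9 pos [0.5412 0.062  0.2592] F [-0.79  0.73 -0.41] open 0.0 yaw 89.59 j6 -1.64
shift mm [ 5.8 27.2  1.3] w [ 0.001 -0.     0.377]
```

View pics/side2.png

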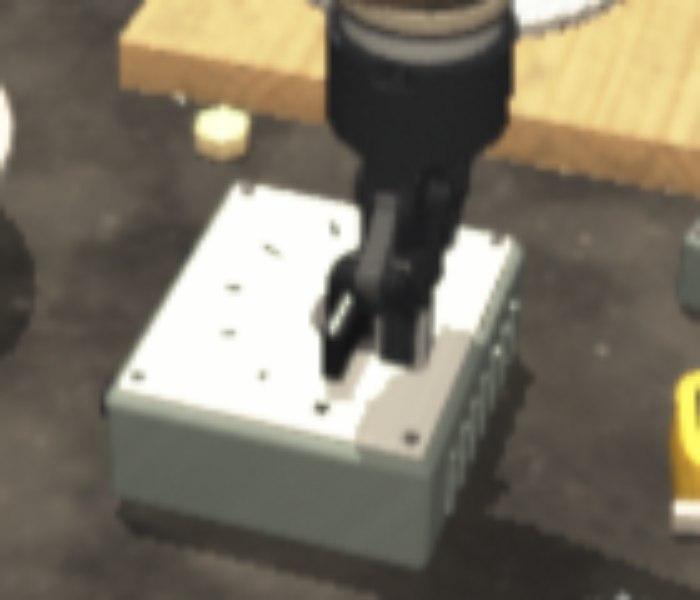

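>>> apply_moves(steps=[{"tx": 1, "ty": 4, "tz": 0, "wx": 0, "wy": 0, "wz": 0}, {"tx": 2, "ty": 8, "tz": 0, "wx": 0, "wy": 0, "wz": 0}, {"tx": 2.5, "ty": 10, "tz": 0, "wx": 0, "wy": 0, "wz": 0}, {"tx": 3, "ty": 12, "tz": 0, "wx": 0, "wy": 0, "wz": 0.03}, {"tx": 3.7, "ty": 14, "tz": 0, "wx": 0, "wy": 0, "wz": 0.08}, {"tx": 4.5, "ty": 16, "tz": 0, "wx": 0, "wy": 0, "wz": 0.13}, {"tx": 4.8, "ty": 18, "tz": 0, "wx": 0, "wy": 0, "wz": 0.17}, {"tx": 5.2, "ty": 20, "tz": 0, "wx": 0, "wy": 0, "wz": 0.22}, {"tx": 5.6, "ty": 22, "tz": 0, "wx": 0, "wy": 0, "wz": 0.26}, {"tx": 5.6, "ty": 22, "tz": 0, "wx": 0, "wy": 0, "wz": 0.26}])

```text
time: 4.95
eef_pos: [0.5633, 0.0677, 0.259]
tcp_rot: [0.795, 0.607, 0.0, 0.0]
contact_force: [0.7, -0.6, 0.3]
opening: 0.005
```

```bash
cat >> h.py <<'E'
A=np.array([.568,.0225])
def look(k,ths):
    for th in ths:
        t=np.radians(th); d=.0165; print("finger at",th); goal([A[0]+.042*np.sin(t)-d*np.cos(t),A[1]+.042*np.cos(t)+d*np.sin(t),.258],np.pi/2-t)
    s=imaging.read_camera("side"); t=imaging.read_camera("top")
    cv2.imwrite(f"pics/k{k}.png",np.hstack([cv2.resize(s["img"][160:250,270:370,::-1],None,fx=4,fy=4),cv2.resize(t["img"][160:250,270:370,::-1],None,fx=4,fy=4)]))
    c0=readout.get_state(); w=imaging.read_camera("wrist"); cv2.imwrite(f"pics/kw{k}.png",cv2.resize(w["img"][120:300,180:440,::-1],None,fx=2.5,fy=2.5))
E
python3 - <<'E'
from h import *
look(1,[16,30,45])
E
```

```text
finger at 16
t 4.95 pos [0.5633 0.0677 0.259 ] F [ 0.68 -0.61  0.3 ] open 0.005 yaw 74.73 j6 -1.36
shift mm [-0.2  0.5  1. ] w [ 0.001 -0.     0.013]
finger at 30
t 4.95 pos [0.5633 0.0677 0.259 ] F [ 0.68 -0.61  0.3 ] open 0.005 yaw 74.73 j6 -1.36
shift mm [ 2.5 11.2  1. ] w [ 0.001 -0.     0.257]
finger at 45
t 4.95 pos [0.5633 0.0677 0.259 ] F [ 0.68 -0.61  0.3 ] open 0.005 yaw 74.73 j6 -1.36
shift mm [ 2.3 23.   1. ] w [ 0.001 -0.     0.519]
```

View pics/k1.png

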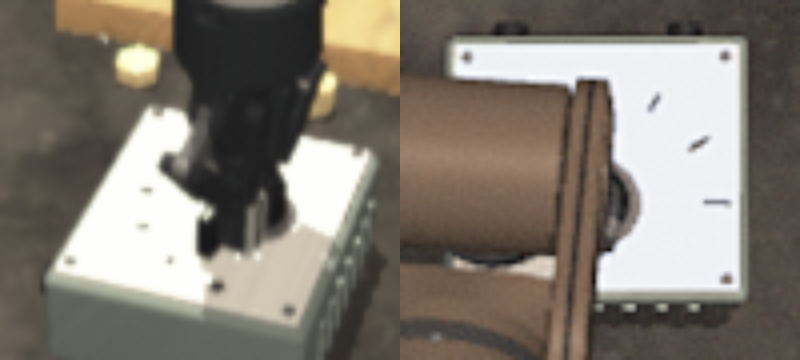

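View pics/kw1.png

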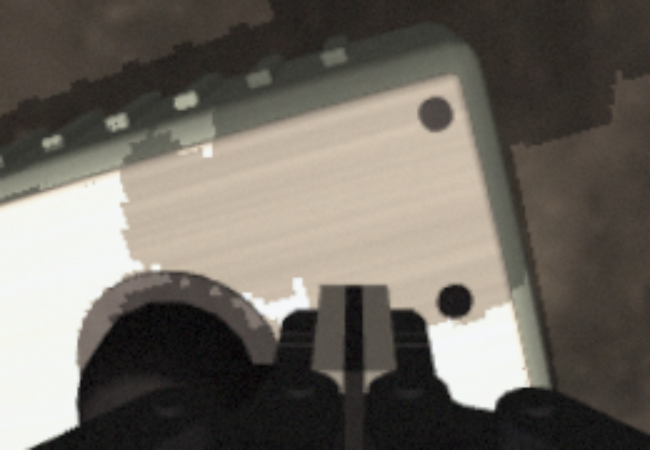

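>>> apply_moves(steps=[{"tx": 0.4, "ty": 2, "tz": 0, "wx": 0, "wy": 0, "wz": 0.05}, {"tx": 0.8, "ty": 4, "tz": 0, "wx": 0, "wy": 0, "wz": 0.1}, {"tx": 1.5, "ty": 6, "tz": 0, "wx": 0, "wy": 0, "wz": 0.14}, {"tx": 1.5, "ty": 6, "tz": 0, "wx": 0, "wy": 0, "wz": 0.14}])

```text
time: 5.5
eef_pos: [0.5693, 0.0673, 0.2588]
tcp_rot: [0.835, 0.55, 0.0, 0.0]
contact_force: [-0.1, 0.3, -0.5]
opening: 0.003
```

```bash
python3 - <<'E'
from h import *
look(2,[30,40,47,52])
E
```

```text
finger at 30
t 5.5 pos [0.5693 0.0673 0.2588] F [-0.11  0.35 -0.51] open 0.003 yaw 66.72 j6 -1.22
shift mm [1.9 5.  0.8] w [ 0.    -0.     0.117]
finger at 40
t 5.5 pos [0.5693 0.0673 0.2588] F [-0.11  0.35 -0.51] open 0.003 yaw 66.72 j6 -1.22
shift mm [ 3.3 12.8  0.8] w [ 0.    -0.     0.292]
finger at 47
t 5.5 pos [0.5693 0.0673 0.2588] F [-0.11  0.35 -0.51] open 0.003 yaw 66.72 j6 -1.22
shift mm [ 3.4 18.3  0.8] w [ 0.    -0.     0.414]
finger at 52
t 5.5 pos [0.5693 0.0673 0.2588] F [-0.11  0.35 -0.51] open 0.003 yaw 66.72 j6 -1.22
shift mm [ 3.1 22.2  0.8] w [ 0.    -0.     0.501]
```

View pics/k2.png

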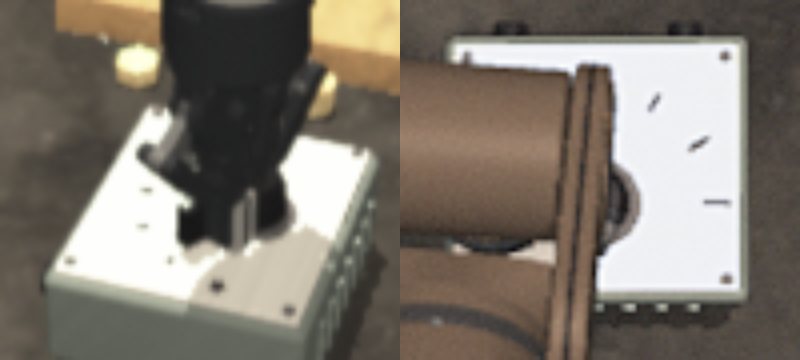

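View pics/kw2.png

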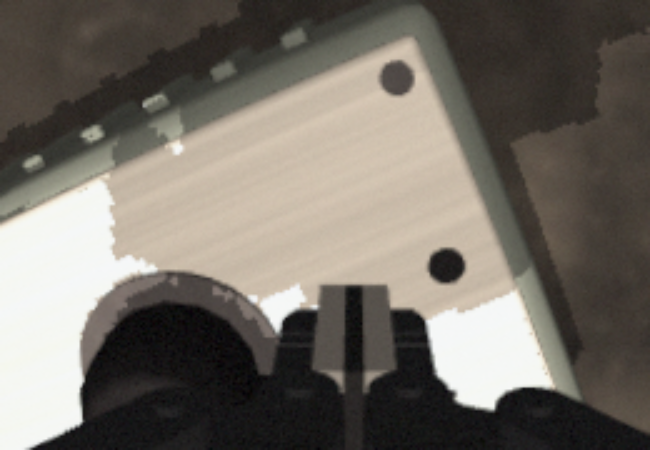

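>>> apply_moves(steps=[{"tx": 0.9, "ty": 2.5, "tz": 0, "wx": 0, "wy": 0, "wz": 0.06}, {"tx": 1.9, "ty": 5, "tz": 0, "wx": 0, "wy": 0, "wz": 0.117}, {"tx": 2.5, "ty": 7, "tz": 0, "wx": 0, "wy": 0, "wz": 0.16}, {"tx": 2.9, "ty": 9, "tz": 0, "wx": 0, "wy": 0, "wz": 0.205}, {"tx": 3.1, "ty": 11, "tz": 0, "wx": 0, "wy": 0, "wz": 0.25}, {"tx": 3.3, "ty": 12.8, "tz": 0, "wx": 0, "wy": 0, "wz": 0.29}, {"tx": 3.3, "ty": 14.5, "tz": 0, "wx": 0, "wy": 0, "wz": 0.33}, {"tx": 3.4, "ty": 16, "tz": 0, "wx": 0, "wy": 0, "wz": 0.365}, {"tx": 3.4, "ty": 17.3, "tz": 0, "wx": 0, "wy": 0, "wz": 0.395}, {"tx": 3.4, "ty": 18.3, "tz": 0, "wx": 0, "wy": 0, "wz": 0.414}, {"tx": 3.4, "ty": 18.3, "tz": 0, "wx": 0, "wy": 0, "wz": 0.414}])

```text
time: 6.75
eef_pos: [0.5874, 0.0631, 0.2587]
tcp_rot: [0.93, 0.366, 0.0, 0.0]
contact_force: [-0.7, 0.4, 0.3]
opening: -0.003
```

```bash
python3 - <<'E'
from h import *
look(3,[54,60,70,77])
E
```

```text
finger at 54
t 6.75 pos [0.5874 0.0631 0.2587] F [-0.68  0.44  0.27] open -0.003 yaw 42.99 j6 -0.81
shift mm [1.8 5.2 0.7] w [0.001 0.    0.122]
finger at 60
t 6.75 pos [0.5874 0.0631 0.2587] F [-0.68  0.44  0.27] open -0.003 yaw 42.99 j6 -0.81
shift mm [2.8 9.8 0.7] w [0.001 0.    0.227]
finger at 70
t 6.75 pos [0.5874 0.0631 0.2587] F [-0.68  0.44  0.27] open -0.003 yaw 42.99 j6 -0.81
shift mm [ 3.2 17.7  0.7] w [0.001 0.    0.401]
finger at 77
t 6.75 pos [0.5874 0.0631 0.2587] F [-0.68  0.44  0.27] open -0.003 yaw 42.99 j6 -0.81
shift mm [ 2.8 23.2  0.7] w [0.001 0.    0.523]
```

View pics/k3.png

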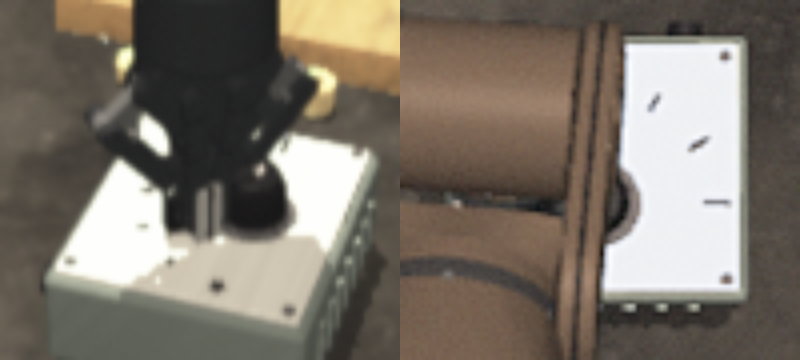

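View pics/kw3.png

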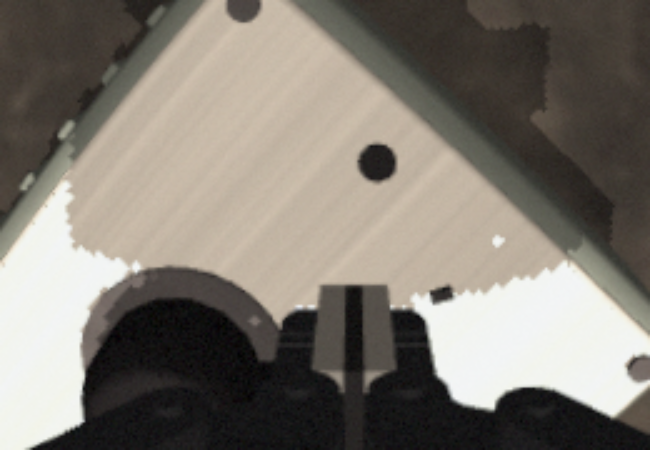

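>>> apply_moves(steps=[{"tx": 0.9, "ty": 2.6, "tz": 0, "wx": 0, "wy": 0, "wz": 0.06}, {"tx": 1.8, "ty": 5.2, "tz": 0, "wx": 0, "wy": 0, "wz": 0.122}, {"tx": 2.3, "ty": 7.5, "tz": 0, "wx": 0, "wy": 0, "wz": 0.175}, {"tx": 2.8, "ty": 9.8, "tz": 0, "wx": 0, "wy": 0, "wz": 0.227}, {"tx": 2.9, "ty": 11.8, "tz": 0, "wx": 0, "wy": 0, "wz": 0.27}, {"tx": 3.0, "ty": 13.8, "tz": 0, "wx": 0, "wy": 0, "wz": 0.315}, {"tx": 3.1, "ty": 15.8, "tz": 0, "wx": 0, "wy": 0, "wz": 0.36}, {"tx": 3.2, "ty": 17.7, "tz": 0, "wx": 0, "wy": 0, "wz": 0.4}, {"tx": 3.1, "ty": 19.5, "tz": 0, "wx": 0, "wy": 0, "wz": 0.44}, {"tx": 3.0, "ty": 21.4, "tz": 0, "wx": 0, "wy": 0, "wz": 0.48}, {"tx": 2.8, "ty": 23.2, "tz": 0, "wx": 0, "wy": 0, "wz": 0.523}, {"tx": 2.8, "ty": 23.2, "tz": 0, "wx": 0, "wy": 0, "wz": 0.523}])

```text
time: 8.1
eef_pos: [0.6052, 0.048, 0.2587]
tcp_rot: [0.994, 0.113, 0.0, 0.0]
contact_force: [0.4, 0.1, -1.2]
opening: -0.001
```

```bash
python3 - <<'E'
from h import *
look(4,[84,90,100,107])
E
```

```text
finger at 84
t 8.1 pos [0.6052 0.048  0.2587] F [ 0.39  0.13 -1.18] open -0.001 yaw 13.01 j6 -0.31
shift mm [1.7 5.2 0.7] w [ 0.    -0.     0.122]
finger at 90
t 8.1 pos [0.6052 0.048  0.2587] F [ 0.39  0.13 -1.18] open -0.001 yaw 13.01 j6 -0.31
shift mm [2.6 9.8 0.7] w [ 0.    -0.     0.227]
finger at 100
t 8.1 pos [0.6052 0.048  0.2587] F [ 0.39  0.13 -1.18] open -0.001 yaw 13.01 j6 -0.31
shift mm [ 3.1 17.7  0.7] w [ 0.    -0.     0.402]
finger at 107
t 8.1 pos [0.6052 0.048  0.2587] F [ 0.39  0.13 -1.18] open -0.001 yaw 13.01 j6 -0.31
shift mm [ 2.6 23.2  0.7] w [ 0.    -0.     0.524]
```

View pics/k4.png

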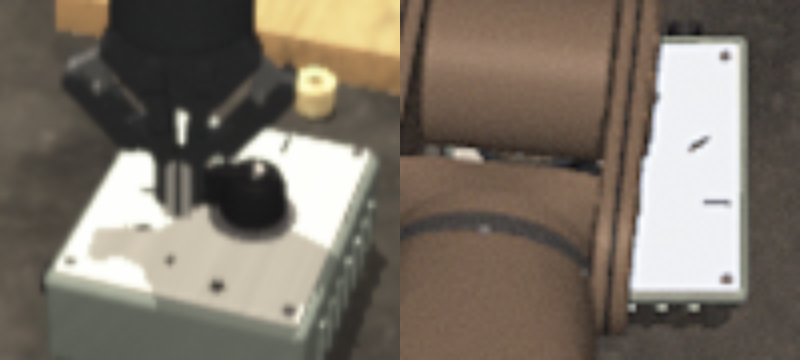

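View pics/kw4.png

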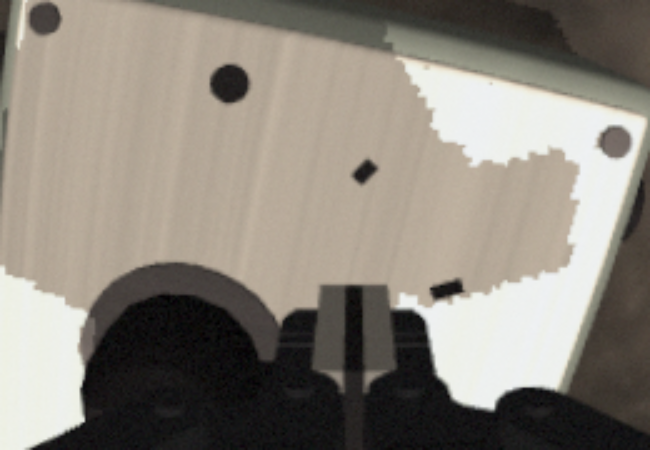

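>>> apply_moves(steps=[{"tx": 0.8, "ty": 2.6, "tz": 0, "wx": 0, "wy": 0, "wz": 0.06}, {"tx": 1.7, "ty": 5.2, "tz": 0, "wx": 0, "wy": 0, "wz": 0.122}, {"tx": 2.3, "ty": 7.5, "tz": 0, "wx": 0, "wy": 0, "wz": 0.175}, {"tx": 2.6, "ty": 9.8, "tz": 0, "wx": 0, "wy": 0, "wz": 0.227}, {"tx": 2.8, "ty": 12, "tz": 0, "wx": 0, "wy": 0, "wz": 0.28}, {"tx": 2.8, "ty": 12, "tz": 0, "wx": 0, "wy": 0, "wz": 0.28}, {"tx": 2.8, "ty": 12, "tz": 0, "wx": 0, "wy": 0, "wz": 0.28}])

```text
time: 8.95
eef_pos: [0.6106, 0.0376, 0.2587]
tcp_rot: [1.0, -0.026, 0.0, -0.001]
contact_force: [-0.3, 3.6, -0.3]
opening: -0.001
```

```bash
python3 - <<'E'
from h import *
look(5,[93,100,107,109])
E
```

```text
finger at 93
t 8.95 pos [0.6106 0.0376 0.2587] F [-0.26  3.6  -0.3 ] open -0.001 yaw -2.98 j6 -0.05
shift mm [0.3 0.8 0.7] w [-0.001 -0.     0.   ]
finger at 100
t 8.95 pos [0.6106 0.0376 0.2587] F [-0.26  3.6  -0.3 ] open -0.001 yaw -2.98 j6 -0.05
shift mm [2.  6.1 0.7] w [-0.001 -0.     0.123]
finger at 107
t 8.95 pos [0.6106 0.0376 0.2587] F [-0.26  3.6  -0.3 ] open -0.001 yaw -2.98 j6 -0.05
shift mm [ 3.  11.5  0.7] w [-0.001 -0.     0.245]
finger at 109
t 8.95 pos [0.6106 0.0376 0.2587] F [-0.26  3.6  -0.3 ] open -0.001 yaw -2.98 j6 -0.05
shift mm [ 3.2 13.1  0.7] w [-0.001 -0.     0.28 ]
```

View pics/k5.png

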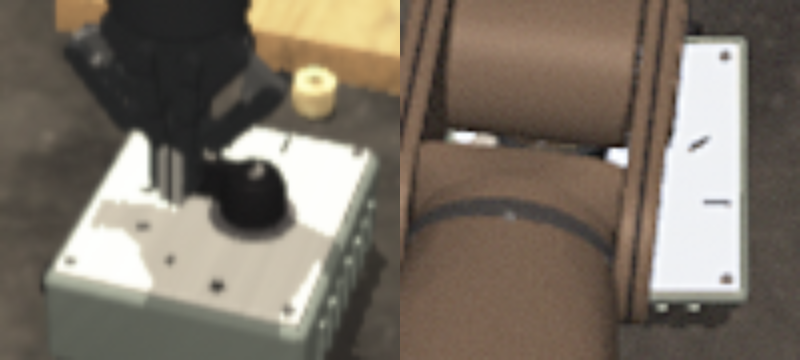

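The 3.6 N resistance matches the lever sitting in the bar 3 detent. Now the last click, slowly.

>>> apply_moves(steps=[{"tx": 0.5, "ty": 1.5, "tz": 0, "wx": 0, "wy": 0, "wz": 0.03}, {"tx": 1, "ty": 3, "tz": 0, "wx": 0, "wy": 0, "wz": 0.06}, {"tx": 1.5, "ty": 4.5, "tz": 0, "wx": 0, "wy": 0, "wz": 0.09}, {"tx": 2, "ty": 6, "tz": 0, "wx": 0, "wy": 0, "wz": 0.12}, {"tx": 2.3, "ty": 7.5, "tz": 0, "wx": 0, "wy": 0, "wz": 0.155}, {"tx": 2.6, "ty": 9, "tz": 0, "wx": 0, "wy": 0, "wz": 0.19}, {"tx": 2.8, "ty": 10.2, "tz": 0, "wx": 0, "wy": 0, "wz": 0.215}, {"tx": 3, "ty": 11.5, "tz": 0, "wx": 0, "wy": 0, "wz": 0.245}, {"tx": 3, "ty": 12, "tz": 0, "wx": 0, "wy": 0, "wz": 0.255}, {"tx": 3, "ty": 12, "tz": 0, "wx": 0, "wy": 0, "wz": 0.255}, {"tx": 3, "ty": 12, "tz": 0, "wx": 0, "wy": 0, "wz": 0.255}])

```text
time: 10.2
eef_pos: [0.6129, 0.0249, 0.2587]
tcp_rot: [0.988, -0.153, 0.0, 0.0]
contact_force: [-0.7, 0.4, -0.2]
opening: 0.001
```

```bash
python3 - <<'E'
from h import *
look(6,[107,109,112])
E
```

```text
finger at 107
t 10.2 pos [0.6129 0.0249 0.2587] F [-0.67  0.45 -0.2 ] open 0.001 yaw -17.64 j6 0.18
shift mm [-0.3 -1.1  0.7] w [ 0.    -0.    -0.011]
finger at 109
t 10.2 pos [0.6129 0.0249 0.2587] F [-0.67  0.45 -0.2 ] open 0.001 yaw -17.64 j6 0.18
shift mm [0.3 0.4 0.7] w [ 0.    -0.     0.024]
finger at 112
t 10.2 pos [0.6129 0.0249 0.2587] F [-0.67  0.45 -0.2 ] open 0.001 yaw -17.64 j6 0.18
shift mm [1.  2.7 0.7] w [ 0.    -0.     0.076]
```

View pics/k6.png

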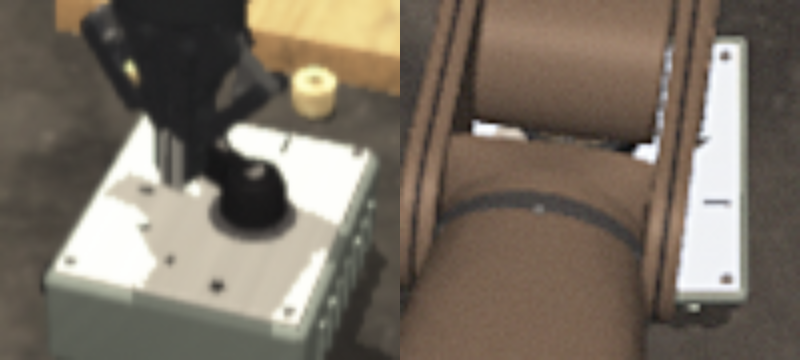

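View pics/kw6.png

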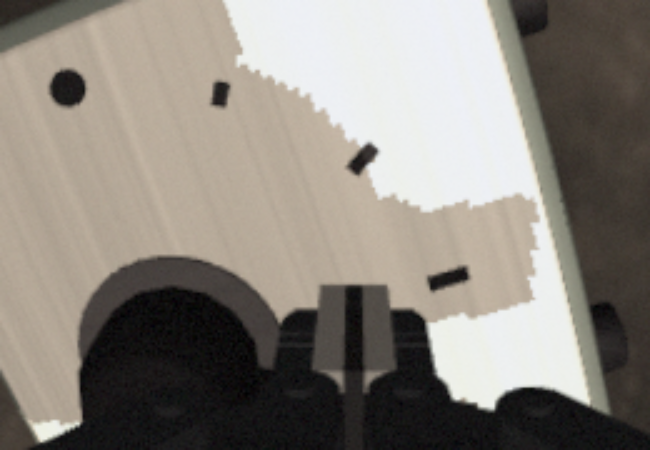

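>>> apply_moves(steps=[{"tx": 0, "ty": -8, "tz": 0, "wx": 0, "wy": 0, "wz": 0}, {"tx": 0, "ty": -16, "tz": 0, "wx": 0, "wy": 0, "wz": 0}, {"tx": 0, "ty": -20, "tz": -20, "wx": 0, "wy": 0, "wz": 0}, {"tx": 0, "ty": -20, "tz": -50, "wx": 0, "wy": 0, "wz": 0}, {"tx": 0, "ty": -40, "tz": -85, "wx": 0, "wy": 0, "wz": 0}, {"tx": -30, "ty": -60, "tz": -100, "wx": 0, "wy": 0, "wz": 0}, {"tx": -60, "ty": -80, "tz": -100, "wx": 0, "wy": 0, "wz": 0}, {"tx": -90, "ty": -110, "tz": -100, "wx": 0, "wy": 0, "wz": 0}])

```text
time: 11.15
eef_pos: [0.5599, 0.1582, 0.36]
tcp_rot: [0.988, -0.154, 0.001, -0.0]
contact_force: [0.7, 0.6, -0.4]
opening: -0.002
```

```bash
python3 - <<'E'
from h import *
look(7,[])
goal([.4105,.1635,.30],np.arctan2(.1635,.4105))
c=imaging.read_camera("top"); cv2.imwrite("pics/t7.png",c["img"][:,:,::-1])
E
```

```text
t 11.3 pos [0.5594 0.1596 0.3589] F [ 0.35 -0.26  0.03] open -0.0 yaw -17.4 j6 0.41
shift mm [-143.3   40.8   58.9] w [-0.    -0.    -0.683]
```

View pics/k7.png

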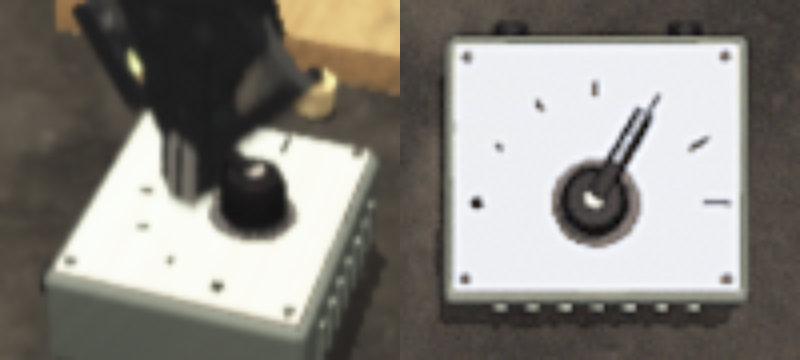

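View pics/t7.png

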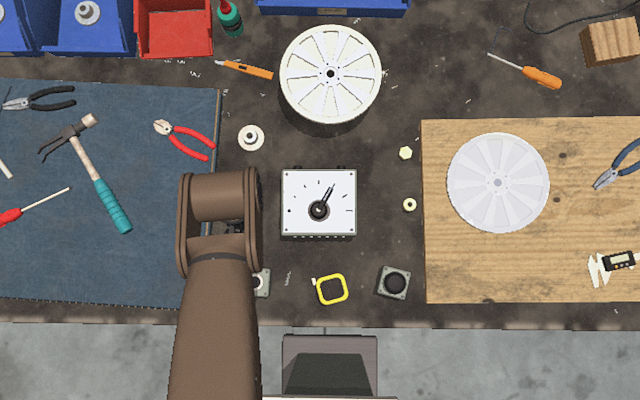

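The lever is clearly on bar 4 in the top view (left half of the scale empty, line running into the fourth bar). Next, the start button.

>>> apply_moves(steps=[{"tx": -30, "ty": 8, "tz": 0, "wx": 0, "wy": 0, "wz": 0}, {"tx": -60, "ty": 17, "tz": 0, "wx": 0, "wy": 0, "wz": 0}, {"tx": -90, "ty": 26, "tz": 10, "wx": 0, "wy": 0, "wz": 0}, {"tx": -120, "ty": 34, "tz": 30, "wx": 0, "wy": 0, "wz": 0}, {"tx": -143, "ty": 41, "tz": 59, "wx": 0, "wy": 0, "wz": 0}, {"tx": -143, "ty": 41, "tz": 75, "wx": 0, "wy": 0, "wz": 0}, {"tx": -143, "ty": 41, "tz": 75, "wx": 0, "wy": 0, "wz": 0}, {"tx": -143, "ty": 41, "tz": 75, "wx": 0, "wy": 0, "wz": 0}])

```text
time: 12.15
eef_pos: [0.4129, 0.161, 0.2844]
tcp_rot: [0.988, -0.154, 0.0, -0.0]
contact_force: [-0.4, -0.2, 1.4]
opening: 0.003
```

```bash
python3 - <<'E'
from h import *
goal([.4105,.1635,.235],np.radians(-17.4))
s=imaging.read_camera("side"); cv2.imwrite("pics/s8.png",cv2.resize(s["img"][210:330,330:450,::-1],None,fx=4.5,fy=4.5))
w=imaging.read_camera("wrist"); cv2.imwrite("pics/w8.png",w["img"][:,:,::-1])
st=readout.get_state(); print(wproj(w,st,[.4105,.1635,.062]),wproj(w,st,st["eef_pos"]+np.array([0,0,-.173])))
E
```

```text
t 12.15 pos [0.4129 0.161  0.2844] F [-0.45 -0.21  1.4 ] open 0.003 yaw -17.71 j6 0.45
shift mm [-3.1 -1.7 49.4] w [-0.    -0.001 -0.005]
[315.52515507 214.26880203] [320.59396355 250.0296716 ]
```

View pics/s8.png

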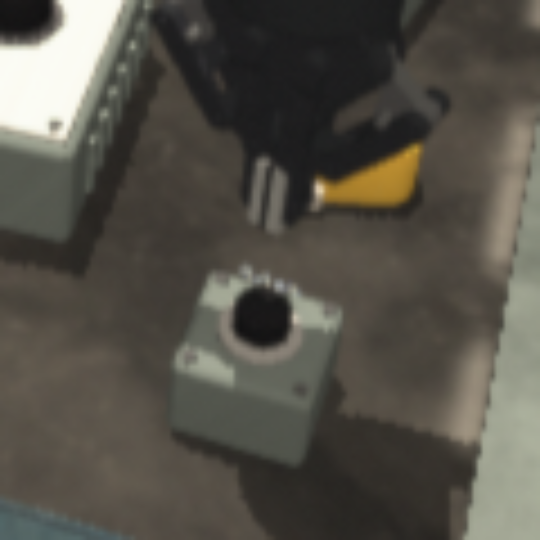

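View pics/w8.png

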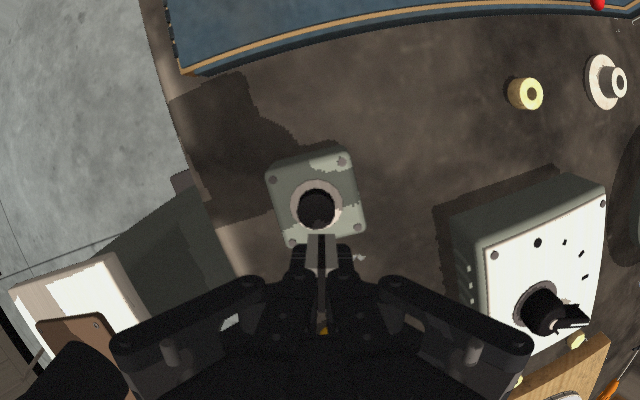

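>>> apply_moves(steps=[{"tx": -2.5, "ty": -3, "tz": 15, "wx": 0, "wy": 0, "wz": 0}, {"tx": -2.5, "ty": -3, "tz": 30, "wx": 0, "wy": 0, "wz": 0}, {"tx": -2.5, "ty": -3, "tz": 40, "wx": 0, "wy": 0, "wz": 0}, {"tx": -2.5, "ty": -3, "tz": 46, "wx": 0, "wy": 0, "wz": 0}, {"tx": -2.5, "ty": -3, "tz": 49, "wx": 0, "wy": 0, "wz": 0}, {"tx": -2.5, "ty": -3, "tz": 52, "wx": 0, "wy": 0, "wz": 0}, {"tx": -2.5, "ty": -3, "tz": 52, "wx": 0, "wy": 0, "wz": 0}, {"tx": -2.5, "ty": -3, "tz": 52, "wx": 0, "wy": 0, "wz": 0}])

```text
time: 13.05
eef_pos: [0.4106, 0.165, 0.2323]
tcp_rot: [0.988, -0.153, 0.0, 0.0]
contact_force: [-2.2, -1.5, 2.9]
opening: -0.0
```

```bash
python3 - <<'E'
from h import *
goal([.4105,.1635,.229],np.radians(-17.4))
s=imaging.read_camera("side"); cv2.imwrite("pics/s9.png",cv2.resize(s["img"][210:330,330:450,::-1],None,fx=4.5,fy=4.5))
E
```

```text
t 13.05 pos [0.4106 0.165  0.2323] F [-2.19 -1.48  2.92] open -0.0 yaw -17.64 j6 0.46
shift mm [0.3 1.5 3.3] w [ 0.    -0.001 -0.004]
```

View pics/s9.png

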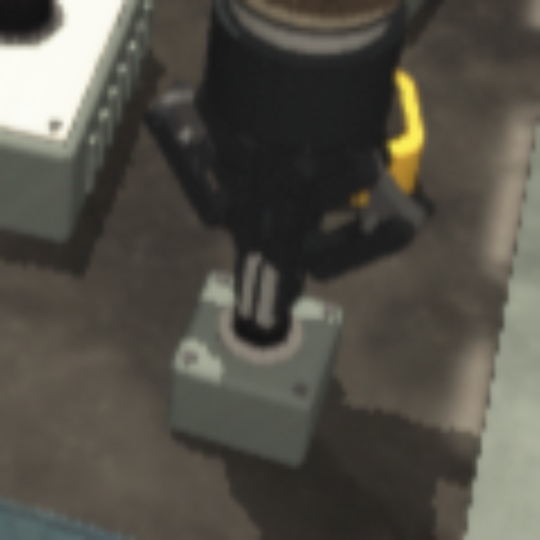

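>>> apply_moves(steps=[{"tx": 0, "ty": 0, "tz": 2, "wx": 0, "wy": 0, "wz": 0}, {"tx": 0, "ty": 0, "tz": 4, "wx": 0, "wy": 0, "wz": 0}, {"tx": 0, "ty": 0, "tz": 5.5, "wx": 0, "wy": 0, "wz": 0}, {"tx": 0, "ty": 0, "tz": 5.5, "wx": 0, "wy": 0, "wz": 0}, {"tx": 0, "ty": 0, "tz": 5.5, "wx": 0, "wy": 0, "wz": 0}])

```text
time: 13.6
eef_pos: [0.4112, 0.1652, 0.2291]
tcp_rot: [0.988, -0.153, -0.001, 0.001]
contact_force: [-8.6, -2.7, 22.5]
opening: 0.002
```

```bash
python3 - <<'E'
from h import *
goal([.4105,.1635,.229],np.radians(-17.4))
E
```

```text
t 13.6 pos [0.4112 0.1652 0.2291] F [-8.61 -2.74 22.48] open 0.002 yaw -17.61 j6 0.46
shift mm [-0.2  1.8  0.1] w [ 0.001  0.001 -0.004]
```

The tool stopped at z = 0.2291 m with 22 N on it, so the button is at its end stop (6 mm down). Now I let it go.

>>> apply_moves(steps=[{"tx": 0, "ty": 0, "tz": -4, "wx": 0, "wy": 0, "wz": 0}, {"tx": 0, "ty": 0, "tz": -12, "wx": 0, "wy": 0, "wz": 0}, {"tx": 0, "ty": 0, "tz": -40, "wx": 0, "wy": 0, "wz": 0}, {"tx": 0, "ty": 0, "tz": -80, "wx": 0, "wy": 0, "wz": 0}, {"tx": 0, "ty": -35, "tz": -110, "wx": 0, "wy": 0, "wz": 0}, {"tx": 0, "ty": -70, "tz": -120, "wx": 0, "wy": 0, "wz": 0}, {"tx": 20, "ty": -105, "tz": -120, "wx": 0, "wy": 0, "wz": 0}, {"tx": 30, "ty": -140, "tz": -120, "wx": 0, "wy": 0, "wz": 0}, {"tx": 30, "ty": -140, "tz": -120, "wx": 0, "wy": 0, "wz": 0}, {"tx": 30, "ty": -140, "tz": -120, "wx": 0, "wy": 0, "wz": 0}])

```text
time: 14.6
eef_pos: [0.4813, 0.2897, 0.3453]
tcp_rot: [0.988, -0.153, -0.001, 0.0]
contact_force: [-0.6, 0.0, 0.4]
opening: 0.004
```

```bash
python3 - <<'E'
from h import *
s=readout.get_state(); print(s["time"],s["eef_pos"],s["contact_force"],abs(s["dq"]).max())
t=imaging.read_camera("top"); sd=imaging.read_camera("side")
cv2.imwrite("pics/f.png",np.hstack([cv2.resize(t["img"][110:340,220:440,::-1],(400,418)),cv2.resize(sd["img"][110:340,200:480,::-1],(400,418))]))
E
```

```text
14.6 [0.48126338 0.2897443  0.3452914 ] [-0.59285003  0.0394545   0.3640246 ] 0.03406613762391694
```

View pics/f.png

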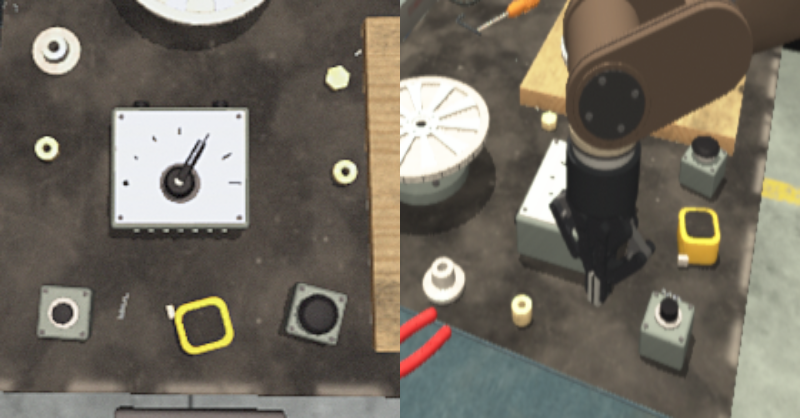

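```bash
python3 - <<'E'
from h import *
a=imaging.read_camera("top")["img"].astype(int); b=imaging.read_camera("top")["img"].astype(int)
d=abs(a-b).max(2); print("disc",d[30:120,285:375].mean(),"other disc",d[135:230,450:545].mean(),"box",d[170:235,282:356].mean())
o=cv2.imread("pics/top0.png")[:,:,::-1].astype(int); print("vs start disc",abs(o-b).max(2)[30:120,285:375].mean())
E
```

```text
disc 1.8193827160493827 other disc 2.009307479224377 box 1.7461538461538462
vs start disc 2.0303703703703704
```

```bash
python3 -c "
from plant import ctrl; print(ctrl.sign_off())"
```

```text
the job is handed in; nothing more can be done
None
```

The speed selector is on bar 4 and the start button has been pressed fully down and let go. One check gave no confirmation: the disc on the bench does not visibly turn in the camera pictures.

- **Selector:** I pushed the lever from the side with the closed fingers, from off through bars 1, 2 and 3 to bar 4. After backing off, the top view shows it lined up with the fourth bar, and the final picture shows the same.
- **Start button:** The tool stopped at about 6 mm of button travel with 22 N on it, which means the button was on its end stop. The button was then released and looks up again in the final side view.
- **Rest of the scene:** The stop button and loose things were not touched and look unmoved. The arm ended clear of everything, and the job was handed in at about 15 s.
- **Disc:** The frame-to-frame differences on it are only image noise, and it also matches the starting picture. I could not tell whether the simulation moves that disc at all, so the evidence for the start rests on the button's travel and force.

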